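# Flip the steaming marker of the steel basket

## Task

The steel basket has just gone on to steam: with a fingertip, push the paddle of the marker in front of the steel basket right over its hinge, from left to right, until it lies fully flat on its other side with the steam mark showing. Turn it over steadily without pinching or flinging it, and do not lift its stand or shove it out of place. Leave the bamboo steamer's marker and everything else on the ledge as they are.

Things in the scene. Friction and masses are not known exactly. Their poses are not given: they have to be found in the camera images.
- basket_marker: loose stainless flip-over marker, 0.94 kg, on the robot's side of the steel basket, about 210 mm from its centre. Dark steel foot plate 110 (x) x 150 (y) x 6 mm; two T-shaped cheeks 4 mm thick at x = +-43 mm, up to z = 84 mm (stem 30, head 94 mm long in y), carry the hinged paddle. Origin: centre of the foot's underside; x points away from the robot to the basket, y to the left, z up.
- basket_paddle (a joint): paddle angle: 0 = flat to the left (marker's +y), blank face up; 1.57 = upright; 3.14 = flat to the right (-y), face with etched steam mark (three wavy lines) up. End stops at 0 and 3.14; starts at 0 to 0.25. Stiff hinge: it stays wherever it is left; about 1.5 N at the free edge turns it.
- basket_pivot (a point): middle of the hinge pin (along x) of the basket's marker, 82 mm above the ledge; fixed to the marker, axes as the marker's. Two 6 mm rest bars along x, 42 mm left and right of it and 5 mm lower, carry the flat paddle.
- basket_edge (a point): middle of the free edge (a rolled hem 6 mm thick) of the basket marker's paddle, a 4 mm steel sheet 72 mm wide, 95 mm from the pivot; turns with the paddle. The outer 50 mm overhang the rest bars, with some 70 mm of free height below, so that a fingertip leaning in from the left can get under it.
- bamboo_marker: the other marker, the same in every part, in front of the bamboo steamer; to be left alone.
- bamboo_paddle (a joint): angle of the other marker's paddle, same meaning; lies flat at about 0 and stays so.
- steel_basket: open stainless steamer basket, perforated, 200 mm across, 85 mm high, with two wire handles; loose, 0.55 kg; stands at the left or the right. Origin: centre of its underside.
- bamboo_steamer: bamboo steamer with its woven lid on, 210 mm across, 100 mm high over the handle; loose; stands on the other side. Origin: centre of its underside.
- chopstick_cup: white ceramic cup 70 mm across, 95 mm high, with steel chopsticks standing in it up to 175 mm; stands at the right. Origin: centre of its underside.
- trivet: dark grey round silicone trivet, 152 mm across, 8 mm thick, flat on the ledge at the left. Origin: centre of its underside.
- sauce_bottle: amber bottle 60 mm across, 170 mm high, right edge of the work. Origin: centre of its underside.
- spice_jar: glass jar 52 mm across, 85 mm high, between the two steamers. Origin: centre of its underside.
- dip_dish: small white dish 90 mm across, 28 mm high, between the two markers, nearer the robot. Origin: centre of its underside.
- spatula: steel spatula lying on the ledge at the left, about 260 mm long. Origin: on its underside.
Things that resemble listed ones, but are neither listed nor needed, are in the scene too. Leave any blue look-alike of the basket_marker alone.

How it is judged:
By the outcome, as a careful person would: the job done as asked, in the order asked, and still so for the second after the job is handed in, with the robot touching nothing.
It also fails if it takes over 40 s, if anything falls off the work surface, if the arm or the gripper's body presses on something with over 40 N, if the wrist force passes 120 N, or if a joint passes its speed limit or range.

## Robot

A 6-joint arm with a two-finger parallel gripper is mounted at the origin on the work surface. World frame = base frame: x ahead of the robot, y to its left, z up, the work surface at z = 0. Lengths are in m, angles in rad, forces in N, time in s.
With the tool pointing down it reaches from about 0.25 to 0.775 m from the base axis. Payload 4 kg.
Tool frame: the origin (TCP) lies between the finger pads; the fingertips stand ahead of it and the grasp point (between the pads) lies 11 mm behind it (manip.tip_reach is the z of the fingertips in the tool frame, in m); z points along the fingers, y is the direction in which the jaws open and shut (so a half turn about z gives the same grasp; the last joint's range is limited). The gripper opens to 85 mm and grips with 20 to 120 N. Pads are 22 mm wide; open, the fingers measure 114 mm over their backs; the gripper's body (76 mm by 85 mm) begins 54 mm behind the grasp point. The pads swing forward as they close: fully open they stand 13 mm farther back than shut.
Start: joints at [-1.365, 0.087, 1.371, -0, 1.684, -0.103], TCP at [0.167, -0.524, 0.239] pointing down, gripper open.
Joint ranges: [-3.1, 3.1], [-0.76, 2.03], [0.27, 2.55], [-1.08, 4.22], [0.17, 2.65], [-2.57, 2.57]. Speed limits (rad/s): [2.79, 2.79, 3.14, 3.14, 3.14, 3.14].

## Interface

Orientations are given as a 3x3 rotation matrix whose columns are the frame's x, y, z axes.
In Python, from bench import manip gives the robot as it stands.
- The arm moves only by the shell command python3 -m creep 'ROWS' [FORCE]. ROWS is JSON, a list of rows, each an object with "angular": the turn, a rotation vector about the tool's x, y, z scaled (see below), a list of three; "offset": the shift along the tool's x, y, z scaled (see below), a list of three; "jaw": the opening, from -1 (shut) to 1 (fully open). A call has exactly 5 rows; each row is the pose to reach, as a shift and turn from the pose commanded when the call began, along the tool's axes at that moment; what a row does not reach only later rows make up. The controller multiplies each number of a shift by 50 cm and each number of a turn by pi/2 rad. A row lasts 1/8 s, in which the tool goes at most 62.5 mm and 10.7 degrees, less where a joint would pass 70% of its speed; a pose out of reach is approached as far as the arm can. A call with a number of a shift or a turn outside -1 to 1 is refused whole. A call with a gripper value outside its range is refused whole. The fingers move at their own pace and stop on an object; FORCE is the grip in N (left out, the last holds). Time passes only in rows, so rows that repeat a pose let the fingers close, or fill a call up. It gives the time, the measured TCP pose, the force and the opening at its end, in the units of the state.
- manip.state(): the state, without advancing time (a new reading comes with each control period).
- manip.grab_frame(name): name is "scene" or "top"; returns a dict with "frame" (420x560x3 uint8, red, green, blue), "range_z" (420x560 float32, m along the optical axis (not along the pixel's ray), 0 where there is no reading), "intrinsics" (3x3 intrinsics, pixels), "view" (4x4, takes a point from world to camera coordinates). Camera axes: x right, y down, z forward; pixel columns grow to the right and rows downward; lengths in m; the calibration is good to about 2 mm. A picture is of the moment at which its call begins.
- manip.sign_off(): hands the job in, once; it reports no verdict.
Trained networks look in the newest picture that a camera, given by its name, has taken for a name from the list of things; names that differ only in an ending like _2 or _b are one class to them, and where a whole thing is asked for, a point or a joint stands for the part that bears it (a point fixed in the world has none). Each returns a list of dicts, best first, with "conf" (0 to 1); they miss things now and then, are a little off and sometimes report something else, mostly with a low value. They report only what shows in the picture. A call takes as long as a camera call. They do not tell look-alikes from the thing itself.
- manip.look_for(camera, name): "location" ([column, row] in pixels, amid what is visible of it).
- manip.masks_of(camera, name): "region" (420x560 bool, what is visible of it) and "location" ([column, row] in pixels, amid what is visible of it).
The state is a dict: "time_s": time; "joint_pos": joint angles; "qd": joint speeds; "effort": joint torques, N m; "eef_pos": TCP position; "orientation": TCP orientation; "ft_force": force on the tool from outside, world axes, zero at the start; "torque": the same for the moment, N m; "gripper_width": finger opening in m.
Only numpy, scipy, OpenCV 4.12 (cv2) and the standard library are available. Lean on these libraries where they do the work, as an engineer would, in place of code of your own. Each camera call takes 0.05 s, during which the arm holds its last target. There are 200 camera calls.

## Working session

There is one attempt and no reset: what is moved stays moved. The work goes in short steps, Python scripts to look and compute and a shell command to move; the robot and the scene stay as the last step left them, time stands still between calls to the robot, and variables do not carry over. Pictures are saved under pics/ and viewed, about 8 in all and at most 12, crops included, and the job is handed in when it is done.

```bash
ls; mkdir -p pics; python3 - <<'E'
from bench import manip
import cv2,numpy as np
for c in("scene","top"):
    f=manip.grab_frame(c); cv2.imwrite(f"pics/{c}0.png",f["frame"][:,:,::-1])
    np.savez(f"{c}0.npz",**f)
    for n in("basket_marker","basket_edge","steel_basket","bamboo_steamer","chopstick_cup","dip_dish"):
        out=[]
        for d in manip.look_for(c,n):
            u,v=d["location"];z=f["range_z"][int(v),int(u)]
            p=np.linalg.inv(f["view"])@np.r_[np.linalg.inv(f["intrinsics"])@[u,v,1]*z,1]
            out.append((round(d["conf"],2),np.round([u,v]),p[:3].round(3)))
        print(c,n,out)
s=manip.state();print(s,manip.tip_reach)
E
```

```text
pics
scene basket_marker [(0.92, array([348., 208.]), array([0.523, 0.202, 0.086])), (0.64, array([198., 180.]), array([ 0.353, -0.251,  0.084])), (0.63, array([332., 162.]), array([0.311, 0.19 , 0.085]))]
scene basket_edge [(0.79, array([185., 173.]), array([ 0.313, -0.293,  0.079])), (0.78, array([325., 151.]), array([0.252, 0.176, 0.085])), (0.67, array([359., 196.]), array([0.476, 0.247, 0.086]))]
scene steel_basket [(0.64, array([366., 262.]), array([0.667, 0.237, 0.001]))]
scene bamboo_steamer []
scene chopstick_cup [(0.87, array([123., 214.]), array([ 0.488, -0.471,  0.091]))]
scene dip_dish [(0.9, array([280., 196.]), array([0.38 , 0.011, 0.012]))]
top basket_marker [(0.79, array([364., 289.]), array([ 0.303, -0.245,  0.084])), (0.65, array([192., 218.]), array([0.47 , 0.201, 0.086])), (0.59, array([190., 298.]), array([0.269, 0.194, 0.084]))]
top basket_edge [(0.95, array([376., 288.]), array([ 0.307, -0.275,  0.084])), (0.74, array([173., 217.]), array([0.472, 0.25 , 0.083])), (0.58, array([197., 309.]), array([0.242, 0.177, 0.082]))]
top steel_basket [(0.79, array([190., 1
[... 393 characters left out ...]
357944e+00, -1.03105804e-01]), 'qd': array([ 4.63209534e-04,  3.30273952e-05, -6.22817973e-04,  5.23594821e-04,
        6.25868070e-04, -1.68498351e-03]), 'effort': array([ 1.14614057e-03, -3.51582348e+01, -3.13381290e+01,  2.73926460e-06,
        1.00575764e-04, -1.89844215e-06]), 'eef_pos': array([ 0.16714225, -0.52403335,  0.23940372]), 'orientation': array([[ 9.52701590e-01,  3.03907353e-01,  1.46826577e-05],
       [ 3.03907348e-01, -9.52701563e-01, -2.35312857e-04],
       [-5.75251167e-05,  2.28645101e-04, -9.99999972e-01]]), 'ft_force': array([-0.32810083,  0.13361567, -0.21798796]), 'torque': array([-0.01374519, -0.01555032, -0.00099894]), 'gripper_width': 0.08532046394887481} 0.008
```

View pics/scene0.png

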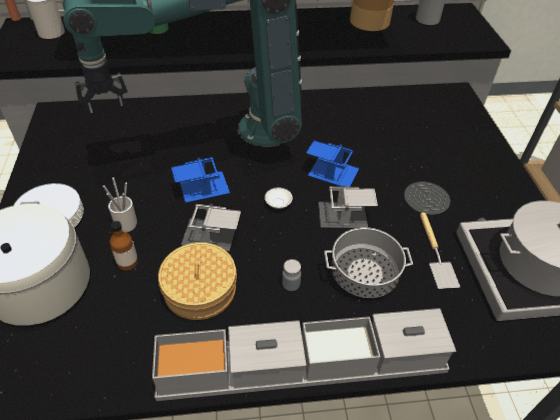

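View pics/top0.png

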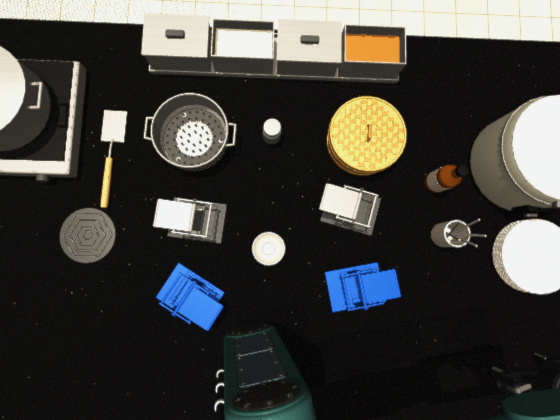

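The scene view shows the steel basket at (370,262), with its marker in front at (348,208). In the top view the basket is at (190,132) and the marker at (190,218), paddle to the left. The two blue look-alikes, at (190,295) and (363,288), are nearer the robot. Next I'll measure the marker's pose.

```bash
python3 - <<'E'
import numpy as np,cv2
for c in("top","scene"):
    f=np.load(f"{c}0.npz");K=f["intrinsics"];T=np.linalg.inv(f["view"]);z=f["range_z"]
    v,u=np.mgrid[:420,:560];m=z>0
    P=np.stack([u,v,np.ones_like(u)],-1)@np.linalg.inv(K).T*z[...,None]
    W=P@T[:3,:3].T+T[:3,3]; col=f["frame"].astype(int)
    roi=m&(abs(W[...,0]-.47)<.09)&(abs(W[...,1]-.2)<.13)
    print(c,"cam",T[:3,3].round(2),"mm/px",(z[218,192]/K[0,0]).round(4))
    for nm,lo,hi in(("foot",.003,.012),("mid",.02,.06),("high",.065,.13)):
        s=roi&(W[...,2]>lo)&(W[...,2]<hi);Q=W[s]
        if len(Q)<5: continue
        r=cv2.minAreaRect((Q[:,:2]*1000).astype(np.float32))
        print(nm,len(Q),Q.min(0).round(3),Q.max(0).round(3),Q.mean(0).round(3),np.round(r[0]),np.round(r[1]),round(r[2],1))
    w=roi&(W[...,2]>.06)&(col.min(-1)>170);Q=W[w]
    r=cv2.minAreaRect((Q[:,:2]*1000).astype(np.float32));print("white",len(Q),cv2.boxPoints(r).round(0).tolist(),r[2])
    A=np.c_[Q[:,:2],np.ones(len(Q))];print("plane",np.linalg.lstsq(A,Q[:,2],rcond=None)[0].round(3))
    x0,x1,y0,y1=(140,240,185,255) if c=="top" else(305,390,175,240)
    cv2.imwrite(f"pics/{c}_crop.png",cv2.resize(f["frame"][y0:y1,x0:x1,::-1],None,fx=4,fy=4,interpolation=2))
a=cv2.imread("pics/top_crop.png");b=cv2.imread("pics/scene_crop.png")
o=np.zeros((280,750,3),np.uint8);o[:,:400]=a;b=b[:260,:340];o[:260,405:745]=b;cv2.imwrite("pics/crops.png",o)
E
```

```text
top cam [0.39 0.01 1.1 ] mm/px 0.0026
foot 1258 [0.381 0.07  0.003] [0.559 0.329 0.012] [0.467 0.179 0.006] [470. 200.] [178. 259.] 0.0
mid 14 [0.427 0.182 0.021] [0.515 0.203 0.057] [0.501 0.192 0.037] [472. 188.] [88. 20.] 5.9
high 1334 [0.424 0.151 0.072] [0.522 0.299 0.092] [0.477 0.236 0.084] [475. 226.] [142.  97.] 84.5
white 1169 [[424.0, 161.0], [513.0, 151.0], [528.0, 290.0], [439.0, 300.0]] 83.6981430053711
plane [0.001 0.028 0.077]
scene cam [ 1.55 -0.15  1.2 ] mm/px 0.003
foot 910 [0.38  0.07  0.003] [0.559 0.329 0.012] [0.482 0.189 0.006] [469. 200.] [180. 259.] 0.4
mid 139 [0.427 0.182 0.02 ] [0.524 0.214 0.06 ] [0.486 0.2   0.039] [475. 203.] [31. 96.] 83.1
high 824 [0.42  0.152 0.065] [0.526 0.3   0.093] [0.482 0.23  0.083] [479. 226.] [142. 101.] 83.1
white 501 [[432.0, 163.0], [514.0, 153.0], [530.0, 291.0], [448.0, 301.0]] 83.34666442871094
plane [0.012 0.025 0.074]
```

View pics/crops.png

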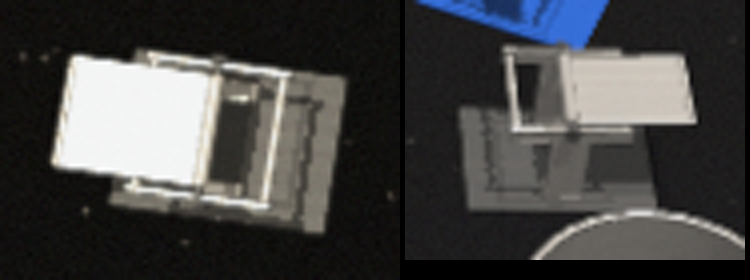

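```bash
cat >h.py <<'E'
import numpy as np
from scipy.spatial.transform import Rotation as Ro
from bench import manip
piv=np.array([.475,.202,.082]);ax=np.array([.994,-.108,0]);ay=np.array([.108,.994,0]);az=np.array([0,0,1.])
def pose(yp,z,lean,xp=0,tip=.008):  # fingertip at marker y', height z, lean deg from vertical (leaning in from left)
    a=np.radians(lean);d=-np.sin(a)*ay-np.cos(a)*az
    R=np.c_[np.cos(a)*ay-np.sin(a)*az,ax,d]
    p=piv*[1,1,0]+yp*ay+xp*ax+z*az
    return p-tip*d,R
def cmd(p,R,ref=None):
    s=manip.state() if ref is None else ref
    p0,R0=np.array(s["eef_pos"]),np.array(s["orientation"])
    return (R0.T@(p-p0)/.5).round(4).tolist(),(Ro.from_matrix(R0.T@R).as_rotvec()/(np.pi/2)).round(4).tolist()
E
python3 -c "
from h import *
print(cmd(np.array([.36,-.05,.30]),pose(0,0,0)[1]));print(cmd(*pose(.19,.2,45)))"
```

```text
([0.6556, -0.786, -0.1214], [0.0001, 0.0001, -0.7345])
([1.1864, -1.554, 0.0671], [-0.2876, -0.4421, -0.6947])
```

```bash
python3 -m creep '[{"offset":[0.05,-0.06,-0.1],"angular":[0,0,-0.1],"jaw":-1},{"offset":[0.13,-0.16,-0.13],"angular":[0,0,-0.2],"jaw":-1},{"offset":[0.22,-0.26,-0.13],"angular":[0,0,-0.3],"jaw":-1},{"offset":[0.3,-0.36,-0.13],"angular":[0,0,-0.4],"jaw":-1},{"offset":[0.38,-0.46,-0.13],"angular":[0,0,-0.5],"jaw":-1}]'
python3 -c "
from h import *
print(manip.state()['joint_pos'].round(2));print(cmd(np.array([.40,.15,.30]),pose(0,0,0)[1]));print(cmd(*pose(.19,.25,45)))"
```

```text
time_s: 1.32
eef_pos: [0.2744, -0.2562, 0.3046]
orientation: [[0.455, 0.891, 0.001], [0.891, -0.455, -0.001], [-0.0, 0.001, -1.0]]
ft_force: [1.3, -0.5, 0.6]
gripper_width: 0.0005
[-0.9  -0.31  1.6   0.    1.85 -0.43]
([0.8378, -0.1458, 0.0088], [0.0009, 0.0003, -0.2317])
([1.3642, -0.1989, 0.0974], [-0.0901, -0.4941, -0.2199])
```

```bash
python3 -m creep '[{"offset":[0.12,-0.02,0],"angular":[0,0,-0.05],"jaw":-1},{"offset":[0.24,-0.04,0],"angular":[0,0,-0.1],"jaw":-1},{"offset":[0.36,-0.06,0],"angular":[0,0,-0.15],"jaw":-1},{"offset":[0.48,-0.08,0],"angular":[0,0,-0.2],"jaw":-1},{"offset":[0.6,-0.1,0],"angular":[0,0,-0.23],"jaw":-1}]'
python3 -c "
from h import *
print(manip.state()['joint_pos'].round(2));print(cmd(*pose(.19,.28,45)))"
```

```text
time_s: 1.95
eef_pos: [0.3674, 0.0334, 0.3048]
orientation: [[0.113, 0.994, 0.002], [0.994, -0.113, -0.001], [-0.0, 0.002, -1.0]]
ft_force: [1.3, -0.7, 0.1]
gripper_width: -0.0001
[-0.06 -0.33  1.61 -0.    1.85  0.05]
([0.7506, 0.1734, 0.0384], [-0.0001, -0.4998, -0.0038])
```

```bash
python3 -m creep '[{"offset":[0.12,0.03,0],"angular":[0,-0.05,0],"jaw":-1},{"offset":[0.24,0.06,0],"angular":[0,-0.12,0],"jaw":-1},{"offset":[0.36,0.09,0],"angular":[0,-0.2,0],"jaw":-1},{"offset":[0.47,0.12,0.01],"angular":[0,-0.28,0],"jaw":-1},{"offset":[0.58,0.14,0.02],"angular":[0,-0.36,0],"jaw":-1}]'
python3 -c "
from h import *
print(manip.state()['joint_pos'].round(2));print(cmd(*pose(.19,.2,45)))"
```

```text
time_s: 2.58
eef_pos: [0.4707, 0.3137, 0.2947]
orientation: [[0.098, 0.993, -0.059], [0.837, -0.114, -0.535], [-0.538, 0.003, -0.843]]
ft_force: [1.5, -0.8, 1.0]
gripper_width: -0.0002
[ 0.7   0.4   0.98 -0.46  2.14  0.64]
([0.2394, 0.0311, 0.0585], [-0.0013, -0.1382, -0.0042])
```

```bash
python3 -m creep '[{"offset":[0.06,0.01,0.01],"angular":[0,-0.03,0],"jaw":-1},{"offset":[0.12,0.02,0.02],"angular":[0,-0.07,0],"jaw":-1},{"offset":[0.18,0.03,0.04],"angular":[0,-0.1,0],"jaw":-1},{"offset":[0.24,0.03,0.06],"angular":[0,-0.14,0],"jaw":-1},{"offset":[0.24,0.03,0.06],"angular":[0,-0.14,0],"jaw":-1}]'
python3 - <<'E'
from h import *
import cv2
print(manip.state()['joint_pos'].round(2));print(cmd(*pose(.15,.10,45)));print(cmd(*pose(.13,.035,45)))
o=np.zeros((420,800,3),np.uint8)
for i,(c,x) in enumerate((("scene",230),("top",60))):
    f=manip.grab_frame(c)["frame"][100:310,x:x+200,::-1];o[:,i*400:i*400+400]=cv2.resize(f,(400,420))
cv2.imwrite("pics/pre.png",o)
E
```

```text
time_s: 3.2
eef_pos: [0.4939, 0.3954, 0.1981]
orientation: [[0.074, 0.994, -0.085], [0.698, -0.112, -0.707], [-0.712, -0.007, -0.702]]
ft_force: [0.3, -0.1, -0.1]
gripper_width: 0.0003
[ 0.8   0.74  0.76 -0.58  2.23  0.69]
([0.0775, 0.0059, 0.1847], [-0.0053, 0.0049, 0.0013])
([0.1421, 0.0071, 0.3045], [-0.0053, 0.0049, 0.0013])
```

View pics/pre.png

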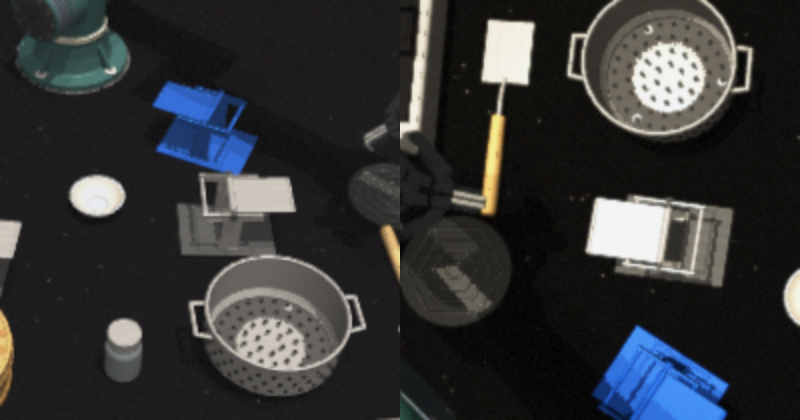

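Top view: the fingertips are at about (485,200) in the crop, left of the paddle and level with it. The free edge is at (590,230). I'll lower the fingertip beside and below that edge.

```bash
python3 -m creep '[{"offset":[0.03,0,0.06],"angular":[0,0,0],"jaw":-1},{"offset":[0.06,0,0.13],"angular":[0,0,0],"jaw":-1},{"offset":[0.09,0.01,0.19],"angular":[0,0,0],"jaw":-1},{"offset":[0.12,0.01,0.25],"angular":[0,0,0],"jaw":-1},{"offset":[0.142,0.01,0.3],"angular":[0,0,0],"jaw":-1}]'
python3 - <<'E'
from h import *
print(manip.state()['joint_pos'].round(2));print(cmd(*pose(.08,.03,45)))
import cv2
f=manip.grab_frame("scene");cv2.imwrite("pics/s2.png",cv2.resize(f["frame"][130:280,300:460,::-1],(800,750))[:600])
E
```

```text
time_s: 3.92
eef_pos: [0.4945, 0.3375, 0.0511]
orientation: [[0.086, 0.993, -0.079], [0.705, -0.117, -0.699], [-0.704, 0.004, -0.71]]
ft_force: [-0.6, -0.0, 0.1]
gripper_width: -0.0002
[ 0.75  0.72  1.08 -0.51  1.94  0.83]
([-0.051, -0.0087, 0.0941], [-0.0022, -0.0029, -0.0058])
```

View pics/s2.png

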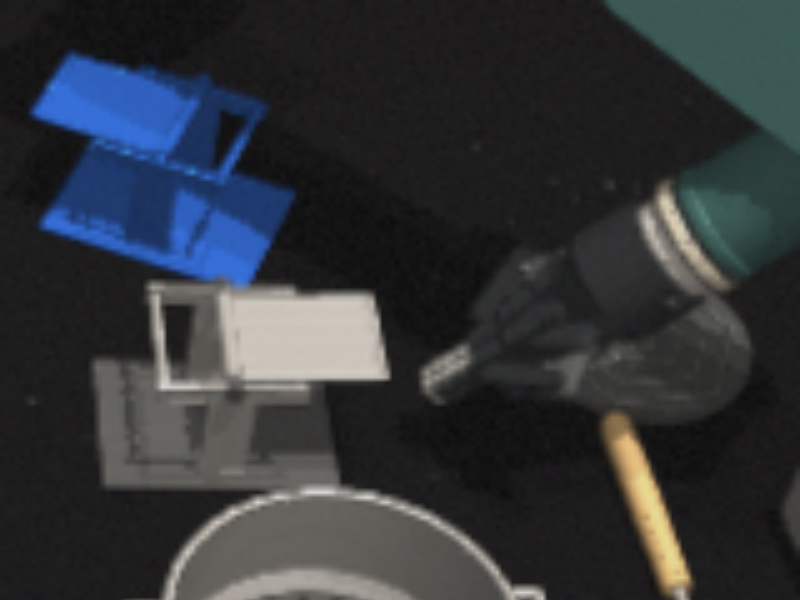

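Scene view: the fingertip is at (430,390), left of the free edge at (385,345) and below it, with the trivet and spatula clear. Now I'll insert it under the overhang.

```bash
python3 -m creep '[{"offset":[-0.01,-0.005,0.025],"angular":[0,0,0],"jaw":-1},{"offset":[-0.025,-0.01,0.05],"angular":[0,0,0],"jaw":-1},{"offset":[-0.045,-0.01,0.085],"angular":[0,0,0],"jaw":-1},{"offset":[-0.045,-0.01,0.085],"angular":[0,0,0],"jaw":-1},{"offset":[-0.045,-0.01,0.085],"angular":[0,0,0],"jaw":-1}]'
cat >>h.py <<'E'
q=np.sqrt(.5);b=np.array([q,q]);n=np.array([-q,q])
def tip(deg):   # tip centre (y',z) in mm rel. marker, to hold paddle at angle deg, lean 45
    t=np.radians(deg);P=np.array([0,82.]);u=np.array([np.cos(t),np.sin(t)]);back=np.array([np.sin(t),-np.cos(t)])
    if deg<45: past=20-8*deg/45; C=b*((95*u)@b-past)+n*((95*u)@n-3)
    elif deg<=135: C=83*u+2*back
    else: C=61*u+2*back+22*n
    return P+C-11*n
def table(a):
    for d in a:
        y,z=tip(d)/1000; print(d,(y.round(3),z.round(3)),cmd(*pose(y,z,45)))
def where():
    s=manip.state();t=s["eef_pos"]+.008*s["orientation"][:,2]-piv*[1,1,0]
    print("tip x'y'z",(t@np.c_[ax,ay,az]).round(4),"F",s["ft_force"].round(1),s["joint_pos"].round(2))
E
python3 -c "
from h import *
where();table(range(0,187,6))"
```

```text
time_s: 4.6
eef_pos: [0.4841, 0.294, 0.0365]
orientation: [[0.084, 0.993, -0.079], [0.704, -0.116, -0.7], [-0.705, 0.003, -0.709]]
ft_force: [-0.7, 0.6, 0.5]
gripper_width: -0.0
tip x'y'z [-0.0009  0.0868  0.0308] F [-0.7  0.6  0.5] [ 0.71  0.66  1.21 -0.52  1.86  0.84]
0 (np.float64(0.091), np.float64(0.058)) ([-0.0326, 0.0018, -0.044], [-0.0021, -0.0021, -0.0047])
6 (np.float64(0.091), np.float64(0.069)) ([-0.0473, 0.0019, -0.0595], [-0.0021, -0.0021, -0.0047])
12 (np.float64(0.09), np.float64(0.079)) ([-0.0634, 0.002, -0.0734], [-0.0021, -0.0021, -0.0047])
18 (np.float64(0.088), np.float64(0.09)) ([-0.0805, 0.0021, -0.0855], [-0.0021, -0.0021, -0.0047])
24 (np.float64(0.086), np.float64(0.1)) ([-0.0987, 0.0022, -0.0958], [-0.0021, -0.0021, -0.0047])
30 (np.float64(0.082), np.float64(0.109)) ([-0.1176, 0.0023, -0.1042], [-0.0021, -0.0021, -0.0047])
36 (np.float64(0.077), np.float64(0.118)) ([-0.137, 0.0024, -0.1105], [-0.0021, -0.0021, -0.0047])
42 (np.float64(0.072), np.float64(0.127)) ([-0.1568, 0.0025, -0.1148], [-0.0021, -0.0021, -0.0047])
48 (np.float64(0.065), np.float64(0.13
[... 1670 characters left out ...]
 (np.float64(-0.06), np.float64(0.122)) ([-0.3362, 0.0045, 0.077], [-0.0021, -0.0021, -0.0047])
156 (np.float64(-0.063), np.float64(0.116)) ([-0.3327, 0.0045, 0.0893], [-0.0021, -0.0021, -0.0047])
162 (np.float64(-0.065), np.float64(0.111)) ([-0.3279, 0.0045, 0.1011], [-0.0021, -0.0021, -0.0047])
168 (np.float64(-0.067), np.float64(0.104)) ([-0.3219, 0.0045, 0.1124], [-0.0021, -0.0021, -0.0047])
174 (np.float64(-0.068), np.float64(0.098)) ([-0.3148, 0.0045, 0.123], [-0.0021, -0.0021, -0.0047])
180 (np.float64(-0.069), np.float64(0.092)) ([-0.3066, 0.0045, 0.1328], [-0.0021, -0.0021, -0.0047])
186 (np.float64(-0.069), np.float64(0.085)) ([-0.2974, 0.0044, 0.1417], [-0.0021, -0.0021, -0.0047])
```

```bash
python3 -m creep '[{"offset":[-0.017,0,-0.022],"angular":[0,0,0],"jaw":-1},{"offset":[-0.033,0,-0.044],"angular":[0,0,0],"jaw":-1},{"offset":[-0.047,0,-0.06],"angular":[0,0,0],"jaw":-1},{"offset":[-0.063,0,-0.073],"angular":[0,0,0],"jaw":-1},{"offset":[-0.08,0,-0.085],"angular":[0,0,0],"jaw":-1}]'
python3 - <<'E'
from h import *
import cv2
where();table(range(18,54,6))
f=manip.grab_frame("scene");cv2.imwrite("pics/s3.png",cv2.resize(f["frame"][140:260,300:420,::-1],(600,600)))
E
```

```text
time_s: 5.22
eef_pos: [0.4837, 0.2956, 0.0933]
orientation: [[0.081, 0.993, -0.08], [0.704, -0.114, -0.701], [-0.706, 0.001, -0.708]]
ft_force: [1.2, 2.8, -0.8]
gripper_width: 0.0005
tip x'y'z [-0.0015  0.0884  0.0876] F [ 1.2  2.8 -0.8] [ 0.72  0.61  1.17 -0.54  1.94  0.79]
18 (np.float64(0.088), np.float64(0.09)) ([-0.0028, 0.003, -0.0027], [-0.0023, -0.001, -0.0031])
24 (np.float64(0.086), np.float64(0.1)) ([-0.0209, 0.003, -0.013], [-0.0023, -0.001, -0.0031])
30 (np.float64(0.082), np.float64(0.109)) ([-0.0398, 0.0031, -0.0213], [-0.0023, -0.001, -0.0031])
36 (np.float64(0.077), np.float64(0.118)) ([-0.0593, 0.0032, -0.0276], [-0.0023, -0.001, -0.0031])
42 (np.float64(0.072), np.float64(0.127)) ([-0.079, 0.0033, -0.0318], [-0.0023, -0.001, -0.0031])
48 (np.float64(0.065), np.float64(0.135)) ([-0.0997, 0.0034, -0.0332], [-0.0023, -0.001, -0.0031])
```

View pics/s3.png

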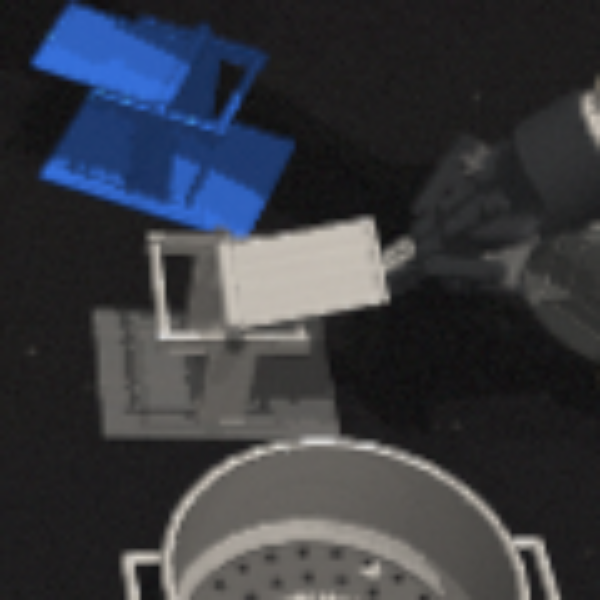

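The paddle, free edge now at (380,260), has risen about 18° on the finger. The foot plate, corners (95,310) to (340,435), has not moved. I'll continue along the arc.

```bash
python3 -m creep '[{"offset":[-0.018,0.001,-0.011],"angular":[0,0,0],"jaw":-1},{"offset":[-0.037,0.001,-0.019],"angular":[0,0,0],"jaw":-1},{"offset":[-0.057,0.002,-0.026],"angular":[0,0,0],"jaw":-1},{"offset":[-0.077,0.002,-0.03],"angular":[0,0,0],"jaw":-1},{"offset":[-0.097,0.003,-0.032],"angular":[0,0,0],"jaw":-1}]'
python3 -c "
from h import *
where();table(range(48,84,6))"
```

```text
time_s: 5.9
eef_pos: [0.4821, 0.2715, 0.1387]
orientation: [[0.081, 0.993, -0.082], [0.702, -0.115, -0.703], [-0.707, -0.0, -0.707]]
ft_force: [-0.2, 0.1, -0.8]
gripper_width: -0.0006
tip x'y'z [-0.0005  0.0641  0.1331] F [-0.2  0.1 -0.8] [ 0.69  0.53  1.19 -0.56  1.98  0.73]
48 (np.float64(0.065), np.float64(0.135)) ([-0.0012, 0.0009, -0.003], [-0.0034, 0.0002, -0.0032])
54 (np.float64(0.058), np.float64(0.14)) ([-0.0185, 0.001, -0.0016], [-0.0034, 0.0002, -0.0032])
60 (np.float64(0.051), np.float64(0.145)) ([-0.0356, 0.0011, 0.0016], [-0.0034, 0.0002, -0.0032])
66 (np.float64(0.043), np.float64(0.149)) ([-0.0523, 0.0012, 0.0066], [-0.0034, 0.0002, -0.0032])
72 (np.float64(0.035), np.float64(0.153)) ([-0.0683, 0.0013, 0.0133], [-0.0034, 0.0002, -0.0032])
78 (np.float64(0.027), np.float64(0.155)) ([-0.0836, 0.0014, 0.0216], [-0.0034, 0.0002, -0.0032])
```

```bash
python3 -m creep '[{"offset":[-0.018,0,-0.002],"angular":[0,0,0],"jaw":-1},{"offset":[-0.035,0,0.001],"angular":[0,0,0],"jaw":-1},{"offset":[-0.052,0,0.006],"angular":[0,0,0],"jaw":-1},{"offset":[-0.068,0,0.013],"angular":[0,0,0],"jaw":-1},{"offset":[-0.083,0,0.021],"angular":[0,0,0],"jaw":-1}]'
python3 -c "
from h import *
where();table(range(78,114,6))"
```

```text
time_s: 6.52
eef_pos: [0.478, 0.2349, 0.1605]
orientation: [[0.082, 0.993, -0.081], [0.702, -0.115, -0.702], [-0.707, 0.0, -0.707]]
ft_force: [0.5, 0.4, 0.3]
gripper_width: 0.0002
tip x'y'z [-0.0006  0.0274  0.1548] F [0.5 0.4 0.3] [ 0.65  0.46  1.26 -0.58  1.97  0.69]
78 (np.float64(0.027), np.float64(0.155)) ([-0.0008, 0.0012, 0.0004], [-0.003, 0.0, -0.0034])
84 (np.float64(0.018), np.float64(0.157)) ([-0.0151, 0.0013, 0.0102], [-0.003, 0.0, -0.0034])
90 (np.float64(0.01), np.float64(0.157)) ([-0.0283, 0.0014, 0.0215], [-0.003, 0.0, -0.0034])
96 (np.float64(0.001), np.float64(0.157)) ([-0.0402, 0.0015, 0.0342], [-0.003, 0.0, -0.0034])
102 (np.float64(-0.008), np.float64(0.156)) ([-0.0507, 0.0016, 0.048], [-0.003, 0.0, -0.0034])
108 (np.float64(-0.016), np.float64(0.154)) ([-0.0598, 0.0018, 0.0628], [-0.003, 0.0, -0.0034])
```

```bash
python3 -m creep '[{"offset":[-0.015,0,0.01],"angular":[0,0,0],"jaw":-1},{"offset":[-0.028,0,0.022],"angular":[0,0,0],"jaw":-1},{"offset":[-0.04,0.001,0.034],"angular":[0,0,0],"jaw":-1},{"offset":[-0.051,0.001,0.048],"angular":[0,0,0],"jaw":-1},{"offset":[-0.06,0.001,0.063],"angular":[0,0,0],"jaw":-1}]'
python3 - <<'E'
from h import *
import cv2
where();table(range(108,144,6))
f=manip.grab_frame("scene");cv2.imwrite("pics/s4.png",cv2.resize(f["frame"][140:260,300:420,::-1],(600,600)))
E
```

```text
time_s: 7.15
eef_pos: [0.4734, 0.1915, 0.1589]
orientation: [[0.081, 0.993, -0.082], [0.702, -0.115, -0.703], [-0.707, -0.0, -0.707]]
ft_force: [0.7, 0.7, -0.5]
gripper_width: 0.0001
tip x'y'z [-0.0006 -0.0162  0.1533] F [ 0.7  0.7 -0.5] [ 0.61  0.39  1.35 -0.6   1.92  0.67]
108 (np.float64(-0.016), np.float64(0.154)) ([-0.0003, 0.001, -0.0011], [-0.0033, 0.0002, -0.0032])
114 (np.float64(-0.024), np.float64(0.151)) ([-0.0078, 0.0011, 0.0146], [-0.0033, 0.0002, -0.0032])
120 (np.float64(-0.032), np.float64(0.147)) ([-0.0135, 0.0012, 0.031], [-0.0033, 0.0002, -0.0032])
126 (np.float64(-0.039), np.float64(0.143)) ([-0.0175, 0.0014, 0.0479], [-0.0033, 0.0002, -0.0032])
132 (np.float64(-0.046), np.float64(0.137)) ([-0.0198, 0.0015, 0.0652], [-0.0033, 0.0002, -0.0032])
138 (np.float64(-0.052), np.float64(0.132)) ([-0.0202, 0.0015, 0.0802], [-0.0033, 0.0002, -0.0032])
```

View pics/s4.png

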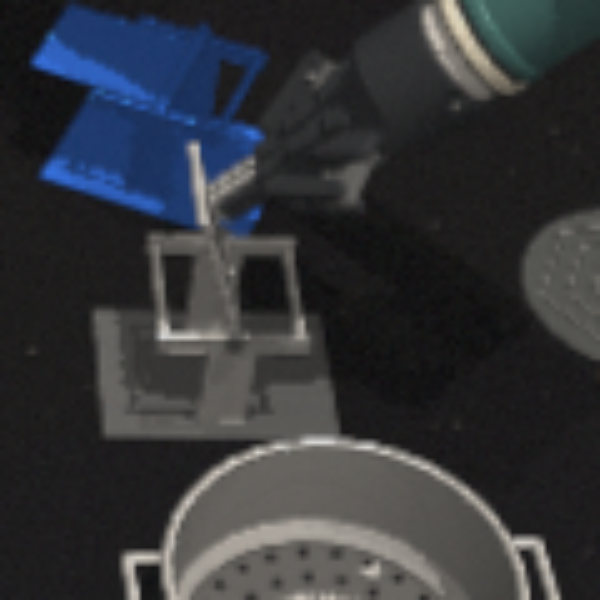

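The paddle is past upright, with its edge around (195,150). The fingertip is behind it at (215,195), and the stand has not moved. I'll continue.

```bash
python3 -m creep '[{"offset":[-0.008,0,0.015],"angular":[0,0,0],"jaw":-1},{"offset":[-0.014,0,0.031],"angular":[0,0,0],"jaw":-1},{"offset":[-0.018,0.001,0.048],"angular":[0,0,0],"jaw":-1},{"offset":[-0.02,0.001,0.065],"angular":[0,0,0],"jaw":-1},{"offset":[-0.02,0.001,0.08],"angular":[0,0,0],"jaw":-1}]'
python3 -c "
from h import *
where();table(range(138,186,6))"
```

```text
time_s: 7.82
eef_pos: [0.4699, 0.1565, 0.1375]
orientation: [[0.082, 0.993, -0.081], [0.702, -0.115, -0.703], [-0.707, 0.0, -0.707]]
ft_force: [0.3, -0.2, 0.7]
gripper_width: 0.0002
tip x'y'z [-0.0002 -0.0515  0.1318] F [ 0.3 -0.2  0.7] [ 0.56  0.36  1.44 -0.61  1.85  0.66]
138 (np.float64(-0.052), np.float64(0.132)) ([-0.0007, 0.0004, 0.0001], [-0.0032, 0.0003, -0.0033])
144 (np.float64(-0.056), np.float64(0.127)) ([0.0002, 0.0004, 0.0128], [-0.0032, 0.0003, -0.0033])
150 (np.float64(-0.06), np.float64(0.122)) ([0.0024, 0.0005, 0.0254], [-0.0032, 0.0003, -0.0033])
156 (np.float64(-0.063), np.float64(0.116)) ([0.006, 0.0005, 0.0377], [-0.0032, 0.0003, -0.0033])
162 (np.float64(-0.065), np.float64(0.111)) ([0.0108, 0.0005, 0.0495], [-0.0032, 0.0003, -0.0033])
168 (np.float64(-0.067), np.float64(0.104)) ([0.0168, 0.0006, 0.0608], [-0.0032, 0.0003, -0.0033])
174 (np.float64(-0.068), np.float64(0.098)) ([0.024, 0.0006, 0.0713], [-0.0032, 0.0003, -0.0033])
180 (np.float64(-0.069), np.float64(0.092)) ([0.0322, 0.0006, 0.0811], [-0.0032, 0.0003, -0.0033])
```

```bash
python3 -m creep '[{"offset":[0,0,0.013],"angular":[0,0,0],"jaw":-1},{"offset":[0.002,0,0.025],"angular":[0,0,0],"jaw":-1},{"offset":[0.006,0,0.038],"angular":[0,0,0],"jaw":-1},{"offset":[0.011,0,0.05],"angular":[0,0,0],"jaw":-1},{"offset":[0.017,0,0.061],"angular":[0,0,0],"jaw":-1}]'
python3 -c "
from h import *
where();table(range(168,190,3))"
```

```text
time_s: 8.45
eef_pos: [0.4681, 0.1414, 0.1098]
orientation: [[0.081, 0.993, -0.081], [0.702, -0.115, -0.703], [-0.707, -0.0, -0.707]]
ft_force: [1.0, -0.5, 1.0]
gripper_width: 0.0001
tip x'y'z [-0.0004 -0.0666  0.1041] F [ 1.  -0.5  1. ] [ 0.54  0.36  1.49 -0.61  1.79  0.68]
168 (np.float64(-0.067), np.float64(0.104)) ([-0.0009, 0.0007, 0.0002], [-0.0032, 0.0002, -0.0031])
171 (np.float64(-0.068), np.float64(0.101)) ([0.0025, 0.0007, 0.0055], [-0.0032, 0.0002, -0.0031])
174 (np.float64(-0.068), np.float64(0.098)) ([0.0062, 0.0007, 0.0107], [-0.0032, 0.0002, -0.0031])
177 (np.float64(-0.069), np.float64(0.095)) ([0.0102, 0.0007, 0.0157], [-0.0032, 0.0002, -0.0031])
180 (np.float64(-0.069), np.float64(0.092)) ([0.0145, 0.0007, 0.0205], [-0.0032, 0.0002, -0.0031])
183 (np.float64(-0.069), np.float64(0.089)) ([0.0189, 0.0007, 0.025], [-0.0032, 0.0002, -0.0031])
186 (np.float64(-0.069), np.float64(0.085)) ([0.0237, 0.0007, 0.0294], [-0.0032, 0.0002, -0.0031])
189 (np.float64(-0.068), np.float64(0.082)) ([0.0286, 0.0007, 0.0334], [-0.0032, 0.0002, -0.0031])
```

```bash
python3 -m creep '[{"offset":[0.004,0,0.007],"angular":[0,0,0],"jaw":-1},{"offset":[0.008,0,0.013],"angular":[0,0,0],"jaw":-1},{"offset":[0.012,0,0.018],"angular":[0,0,0],"jaw":-1},{"offset":[0.015,0,0.021],"angular":[0,0,0],"jaw":-1},{"offset":[0.015,0,0.021],"angular":[0,0,0],"jaw":-1}]'
python3 - <<'E'
from h import *
import cv2
where()
f=manip.grab_frame("scene");cv2.imwrite("pics/s5.png",cv2.resize(f["frame"][140:260,290:410,::-1],(600,600)))
E
```

```text
time_s: 9.07
eef_pos: [0.4678, 0.1395, 0.0974]
orientation: [[0.081, 0.993, -0.081], [0.702, -0.115, -0.703], [-0.707, -0.0, -0.707]]
ft_force: [-0.3, 0.0, 0.4]
gripper_width: -0.0001
tip x'y'z [-0.0004 -0.0685  0.0917] F [-0.3  0.   0.4] [ 0.54  0.38  1.51 -0.61  1.77  0.69]
```

View pics/s5.png

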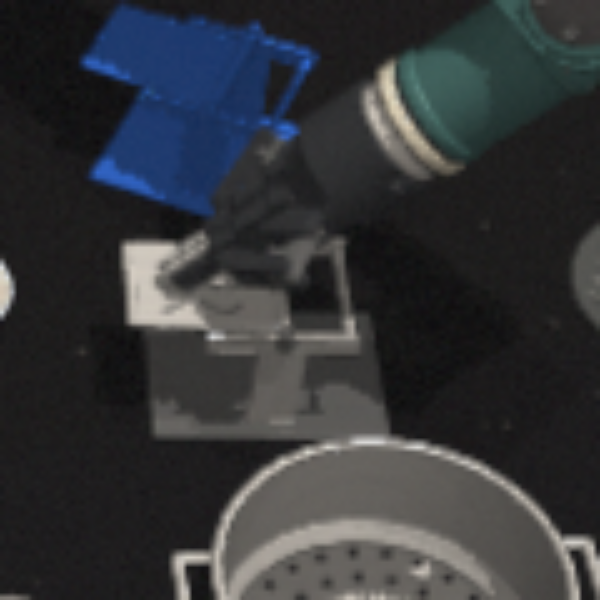

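The paddle lies nearly flat to the right, spanning (125,245) to (205,325), with the fingertip at (175,280). There is no end-stop force yet, so I'll press gently downward.

```bash
python3 -m creep '[{"offset":[0.0014,0,0.0014],"angular":[0,0,0],"jaw":-1},{"offset":[0.0028,0,0.0028],"angular":[0,0,0],"jaw":-1},{"offset":[0.0042,0,0.0042],"angular":[0,0,0],"jaw":-1},{"offset":[0.005,0,0.005],"angular":[0,0,0],"jaw":-1},{"offset":[0.005,0,0.005],"angular":[0,0,0],"jaw":-1}]'
python3 -c "
from h import *
where()"
```

```text
time_s: 9.75
eef_pos: [0.4681, 0.1395, 0.0953]
orientation: [[0.083, 0.993, -0.081], [0.702, -0.116, -0.703], [-0.708, 0.001, -0.707]]
ft_force: [-0.3, 1.6, 5.4]
gripper_width: 0.0002
tip x'y'z [-0.0002 -0.0685  0.0897] F [-0.3  1.6  5.4] [ 0.54  0.38  1.51 -0.61  1.76  0.7 ]
```

The vertical force rose to 5.4 N, against about 2 N to turn the hinge, and the tip stopped short of its target, so the paddle is on its stop. I'll back off straight up and look.

```bash
python3 -m creep '[{"offset":[-0.01,0,-0.01],"angular":[0,0,0],"jaw":-1},{"offset":[-0.05,0,-0.05],"angular":[0,0,0],"jaw":-1},{"offset":[-0.1,0,-0.1],"angular":[0,0,0],"jaw":-1},{"offset":[-0.13,0,-0.17],"angular":[0,0,0],"jaw":-1},{"offset":[-0.15,0,-0.25],"angular":[0,0,0],"jaw":-1}]'
python3 -m creep '[{"offset":[0.03,0,-0.08],"angular":[0,0,0],"jaw":-1},{"offset":[0.07,0,-0.16],"angular":[0,0,0],"jaw":-1},{"offset":[0.12,0,-0.22],"angular":[0,0,0],"jaw":-1},{"offset":[0.15,0,-0.25],"angular":[0,0,0],"jaw":-1},{"offset":[0.15,0,-0.25],"angular":[0,0,0],"jaw":-1}]'
python3 - <<'E'
from h import *
import cv2
where()
o=np.zeros((600,800,3),np.uint8)
for i,c in enumerate(("scene","top")):
    f=manip.grab_frame(c);g=f["frame"][:,:,::-1];K=f["intrinsics"];T=np.linalg.inv(f["view"]);z=f["range_z"]
    v,u=np.mgrid[:420,:560];W=(np.stack([u,v,np.ones_like(u)],-1)@np.linalg.inv(K).T*z[...,None])@T[:3,:3].T+T[:3,3]
    M=np.stack([(W-piv)@ax,(W-piv)@ay,W[...,2]],-1)
    s=(z>0)&(abs(M[...,0])<.03)&(M[...,1]>-.092)&(M[...,1]<-.012)&(M[...,2]>.06)&(M[...,2]<.11)
    Q=M[s];A=np.c_[Q[:,:2],np.ones(len(Q))];print(c,len(Q),"slope x',y',z0",np.linalg.lstsq(A,Q[:,2],rcond=None)[0].round(3),np.median(Q[:,2]).round(4))
    h=(z>0)&(abs(M[...,0])<.09)&(abs(M[...,1])<.13)&(M[...,2]>.065)&(M[...,2]<.1);r=cv2.minAreaRect((W[h][:,:2]*1000).astype(np.float32));print("high",np.round(r[0]),np.round(r[1]),round(r[2],1))
    x,y=((300,150) if i==0 else (150,185))
    o[:400,i*400:i*400+400]=cv2.resize(g[y:y+90,x:x+90],(400,400))
    old=np.load(f"{c}0.npz")["frame"][:,:,::-1]
    o[400:,i*400:i*400+266]=cv2.resize(g,(266,200))
cv2.imwrite("pics/end.png",o)
E
```

```text
time_s: 10.38
eef_pos: [0.4718, 0.1746, 0.2365]
orientation: [[0.082, 0.993, -0.082], [0.703, -0.116, -0.702], [-0.707, -0.0, -0.707]]
ft_force: [1.2, 0.3, 0.3]
gripper_width: -0.0002
time_s: 11.0
eef_pos: [0.4882, 0.3163, 0.2697]
orientation: [[0.079, 0.994, -0.081], [0.702, -0.113, -0.703], [-0.708, -0.001, -0.707]]
ft_force: [-0.2, -0.3, -0.2]
gripper_width: 0.0001
tip x'y'z [0.0007 0.1094 0.264 ] F [-0.2 -0.3 -0.2] [ 0.73  0.55  0.91 -0.63  2.23  0.59]
scene 353 slope x',y',z0 [-0.004 -0.005  0.084] 0.0843
high [474. 178.] [141. 103.] 83.6
top 725 slope x',y',z0 [0.006 0.004 0.084] 0.0836
high [470. 177.] [142.  97.] 83.6
```

View pics/end.png

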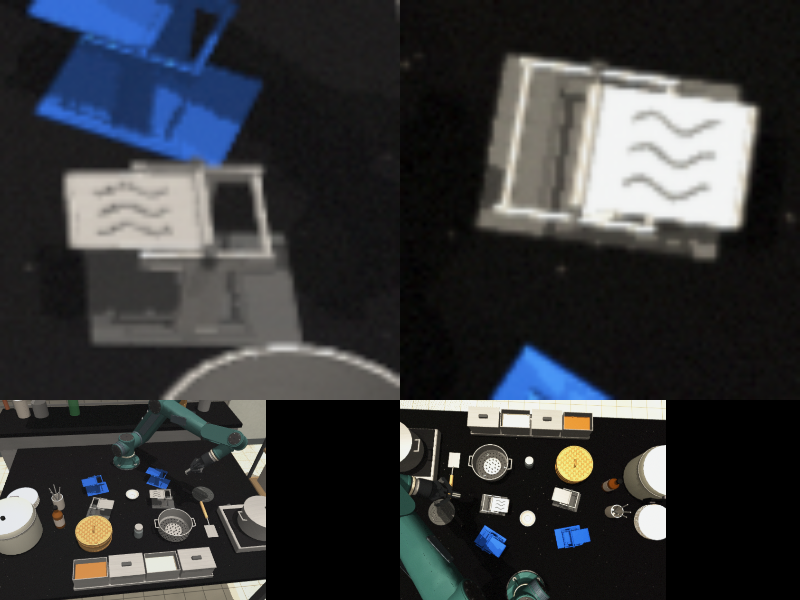

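The paddle lies flat to the right with the three wavy lines showing. It is at (135,210) in the left crop and (675,160) in the right one. The stand has not moved, the other objects look as they were, and the arm is clear. I'll hand in.

```bash
python3 -c "
from bench import manip
print(manip.sign_off())"
```

```text
the job is handed in; nothing more can be done
None
```

The steel basket's marker is turned over: its paddle now lies flat to the right with the steam mark showing. I pushed it from below with the shut fingertips, leaning in from the left. I followed the arc at about 70 mm/s, pressed it onto its stop (5.4 N), then backed the arm away and handed in at about 11 s.

- **Paddle:** both cameras measure it level, with slopes of 0.006 or less, at a height of about 84 mm. The three wavy lines are visible in both pictures.
- **Stand:** it is within about 2 mm of where it started, and its direction changed by less than 1°.
- **Other things:** the bamboo steamer's marker, the blue look-alikes and the rest look unchanged. I judged this by eye in the last pictures and did not measure it.
- **Forces:** no reading I took passed about 6 N, and the robot was touching nothing at hand-in.

No check failed or disagreed.

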